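# Shut the screened test cell and bolt its lid under the spring catch

### The job

Using the fingertips only, push the lid of the screened test cell fully shut over the adapter, then press the black catch bar down with one fingertip and, keeping it down, push the bolt by its paddle with the other fingertip all the way home across the front of the lid. Then let the catch spring up so that it locks the bolt, and back away. Do not pick up or shift any of the loose things on and around the cell.

Things in the scene. Friction and masses are not known exactly. Their poses are not given: they have to be found in the camera images.
- test_cell: Bare aluminium block fixed to the bench, 120 (x) x 174 (y) x 40 mm high, top deck z = 40 mm. Origin on the bench, 60 mm behind the front face (-x, towards the robot, two brass sockets); spans y -82..+92 mm; z up. Right (y < -8): cavity with a steel sliding lid. Left: steel bolt in a channel (straps to z = 58 mm), behind it (+x) a black catch bar. Offsets below are in this frame.
- cell_lid (a joint): Opening of the sliding lid (m): 0 = fully shut (pushed to the cell's +x, away from the robot, against its stop), up to 0.036 as it slides to the front (-x). Sliding friction about 2 N; it stays where it is left. Open more than about 2 mm it stands in the bolt's way.
- lid_lip (a point): Top edge of the lid's turned-up front lip: an upright steel plate 3 mm thick (x), 71 mm wide (y), from z = 44 to 62 mm. This point: the middle of the top edge; when shut at x = -6.5, y = -43.5, z = 62 mm of the cell; axes as the cell's. Its front face is 1.5 mm in front (-x) of this point; push it to +x to shut the lid.
- cell_bolt (a joint): Travel of the bolt (m): 0 = drawn back, clear of the lid; 0.040 = fully home at its stop, its end across the front of the lid; it moves along the cell's -y. Friction about 1.5 N. Rack teeth every 10 mm lock on the catch: the bolt moves only while the catch is held down; let go on the way, the catch snaps into the next gap.
- bolt_paddle (a point): Upright steel paddle on the bolt, the part to push: 24 mm wide (x), 10 mm thick (y), from z = 54 to 92 mm. This point: the middle of its top edge: x = -16 mm, y = +60 mm drawn back, +20 mm home; axes as the cell's. Push its +y face towards -y. Above z = 58 mm nothing stands on the +y side of it.
- cell_catch (a joint): How far the spring catch is pressed down (m): 0 = up (locks the bolt), 0.008 = fully down. From about 0.004 down the bolt is free. The spring pushes back with about 5 N at the top and 10 N fully down, and lifts the catch when let go.
- catch_bar (a point): Black ribbed bar on the catch, the part to press down: 24 mm wide (x), 72 mm long (y, parallel to the bolt's travel, so a fingertip can slide along it while holding it down), 8 mm thick. This point: the middle of its upper face: x = +40, y = +54 mm, z = 72 mm up, 64 mm fully down; axes as the cell's. 56 mm behind the paddle's middle.
- adapter: Loose steel coaxial adapter, 24 x 23 x 29 mm, standing in the cavity under the lid. Origin at its foot. Must stay there.
- test_clip: Loose red test clip, 14 x 60 x 13 mm, lying on the cell's front deck in front of the bolt (about x = -46, y = +45 mm). Not to be moved.
- adapter_tall: Loose steel coaxial adapter, 14 x 14 x 37 mm, standing on the bench near the right end of the cell. Not to be moved.
- screwdriver: Loose screwdriver with a red handle, 164 mm long, 26 mm thick, lying on the bench to the left of the cell. Not to be moved.

How it is judged:
On the way, in this order (a step that is already met when the one before it is completed fails the run):
1. the lid is fully shut (value of joint cell_lid below 0.003 m), for 0.1 s.
2. one fingertip holds the catch bar down while the other pushes the paddle, the bolt on its way (value of joint cell_catch above 0.0025 m and contact force between the fingers and cell_catch above 1 N and contact force between the fingers and cell_bolt above 0.3 N and value of joint cell_bolt between 0.01 and 0.036 m), for 0.05 s.
At the end, for the whole second after the job is handed in: The lid is shut to within 3 mm, the bolt is home to within 2 mm of its stop, the catch has sprung up to within 1.8 mm of its top and locks the bolt; the adapter is still in the cavity and no loose thing has moved more than 15 mm (value of joint cell_lid below 0.003 m and value of joint cell_bolt above 0.038 m and value of joint cell_catch below 0.0018 m and z of adapter in the frame of test_cell below 0.015 m and distance of each of adapter, test_clip, adapter_tall, screwdriver from where it was at the start of the episode below 0.015 m); the robot touches nothing.
It fails at once if a loose thing was lifted or shifted by more than 20 mm (distance of any of adapter, test_clip, adapter_tall, screwdriver from where it was at the start of the episode above 0.02 m).
It also fails if it takes over 38 s, if anything falls off the work surface, if the arm or the gripper's body presses on something with over 40 N, if the wrist force passes 120 N, or if a joint passes its speed limit or range.

### The arm

A 6-joint arm with a two-finger parallel gripper is mounted at the origin on a cart in front of the work surface, level with it; the furniture and walls round the work are solid. World frame = base frame: x ahead of the robot, y to its left, z up, the work surface at z = 0. Lengths are in m, angles in rad, forces in N, time in s.
With the tool pointing down it reaches from about 0.25 to 0.775 m from the base axis. Payload 4 kg.
Tool frame: the origin (TCP) lies midway between the tips of the shut fingers; the grasp point (between the pads) lies 19 mm behind it; z points along the fingers, y is the line along which they close (so a half turn about z gives the same grasp; the last joint's range is limited). The gripper opens to 94 mm and grips with 3 to 60 N. Pads are 16 mm wide; open, the fingers measure 119 mm over their backs; the gripper's body (75 mm by 177 mm) begins 78 mm behind the grasp point.
Start: joints at [1.008, 0.087, 1.371, -0, 1.684, -0.103], TCP at [0.244, 0.493, 0.206] pointing down, gripper open.
Joint ranges: [-3.1, 3.1], [-0.76, 2.03], [0.27, 2.55], [-1.08, 4.22], [0.17, 2.65], [-2.57, 2.57]. Speed limits (rad/s): [2.79, 2.79, 3.14, 3.14, 3.14, 3.14].

### API

Orientations are given as [roll, pitch, yaw] about the fixed x, y, z axes, in that order (R = Rz(yaw) Ry(pitch) Rx(roll)).
In Python, from bench import robot gives the robot as it stands.
- The arm moves only by the tool servo_tool, never from a script. Its argument "moves" is a list of rows, each a list of 5 numbers: the shift along the tool's x, y, z in units of 25 mm (1.0 is 25 mm), then the turn about the tool's z in units of 6 degrees (1.0 is 6 degrees), then the closure, from 0 (fully open) to 1 (shut). In form: [[dx, dy, dz, yaw, gripper], ...]. A call has 1 to 10 rows; each row is the pose to reach, as a shift and turn from the pose commanded when the call began, along the tool's axes at that moment; what a row does not reach only later rows make up. A row lasts 1/12 s, in which the tool goes at most 41.7 mm and 7.16 degrees, less where a joint would pass 70% of its speed; a pose out of reach is approached as far as the arm can. A call with a gripper value outside its range is refused whole. The fingers move at their own pace and stop on an object; the grip force is fixed at half the most. Time passes only in rows, so rows that repeat a pose let the fingers close. It gives the time, the measured TCP pose, the force, the opening and the grip force at its end, in the units of the state.
- robot.get_obs(): the state, without advancing time (a new reading comes with each control period).
- robot.snapshot(name): name is "scene" or "top" or "wrist"; returns a dict with "image" (480x640x3 uint8, blue, green, red), "fx", "fy", "cx", "cy" (pixels), "eye" and "orientation" of the camera in the world; the wrist camera has in their place "T_tool_cam" (4x4, takes a point from camera to tool coordinates, whose origin is the TCP and whose axes are the flange's). Camera axes: x right, y down, z forward; pixel columns grow to the right and rows downward; lengths in m; the calibration is good to about 2 mm. The wrist camera is an equidistant fisheye: a pixel r from the principal point sees the ray r / f radians off the axis. A picture is of the moment at which its call begins: read the wrist's pose just before it. There is no depth.
- robot.close_job(): hands the job in; it is judged then, once.
The state is a dict: "time": time; "joint_positions": joint angles; "qvel": joint speeds; "joint_torque": joint torques, N m; "tool_pos": TCP position; "ee_rot": TCP orientation; "wrist_force": force on the tool from outside, world axes, zero at the start; "wrist_torque": the same for the moment, N m; "width": finger opening in m; "finger_force": force on a finger pad.
Only numpy, scipy, OpenCV 4.12 (cv2) and the standard library are available. Lean on these libraries where they do the work, as an engineer would, in place of code of your own. Each camera call takes 0.05 s, during which the arm holds its last target. There are 200 camera calls.

## Working session

There is one attempt and no reset: what is moved stays moved. The work goes in short steps, Python scripts to look and compute and a tool call to move; the robot and the scene stay as the last step left them, time stands still between calls to the robot, and variables do not carry over. Pictures are saved under pics/ and viewed, at most 10 in all, crops included, and the job is handed in when it is done.

Besides the shell and the picture viewer there is one more tool, called after ">>>" as a command line: name --pt "numbers of a row" for each row, then --argument value for the rest. servo_tool: Moves the arm, as the interface text tells. Its arguments: {"type":"object","properties":{"moves":{"type":"array"}},"required":["moves"]}

```bash
mkdir -p pics; python3 - <<'E'
from bench import robot
import cv2,json
o=robot.get_obs();print({k:o[k] for k in("time","tool_pos","ee_rot","width")})
for n in("scene","top"):
    s=robot.snapshot(n);cv2.imwrite(f"pics/{n}0.png",s["image"]);print(n,{k:v for k,v in s.items() if k!="image"})
E
```

```text
{'time': 0.0, 'tool_pos': array([0.24378497, 0.49241194, 0.20432865]), 'ee_rot': array([-3.13944950e+00, -2.23470275e-04,  2.68181833e+00]), 'width': 0.09373314604031631}
scene {'fx': 623.3571059719749, 'fy': 623.3571059719749, 'cx': 313.6778719447258, 'cy': 235.7283955159023, 'eye': array([ 0.04463612, -0.22529632,  0.60057316]), 'orientation': array([-2.23206733,  0.0176128 , -0.64314955])}
top {'fx': 523.7208145475528, 'fy': 523.7208145475528, 'cx': 322.07066853944065, 'cy': 237.28050655660394, 'eye': array([0.31602228, 0.33770997, 0.92922686]), 'orientation': array([-2.99376039, -0.01081482, -1.55245645])}
```

View pics/top0.png

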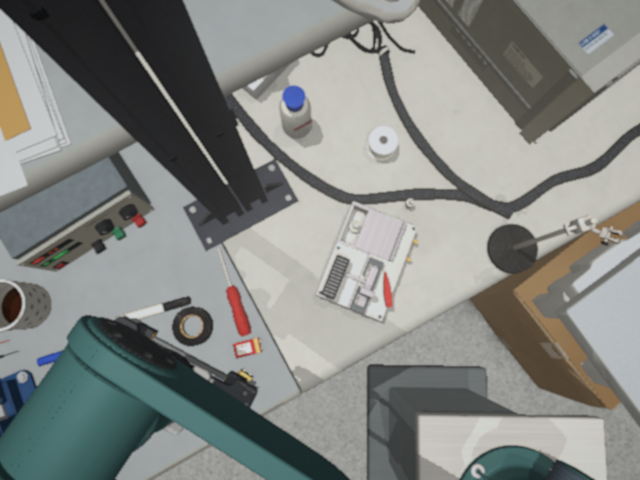

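View pics/scene0.png

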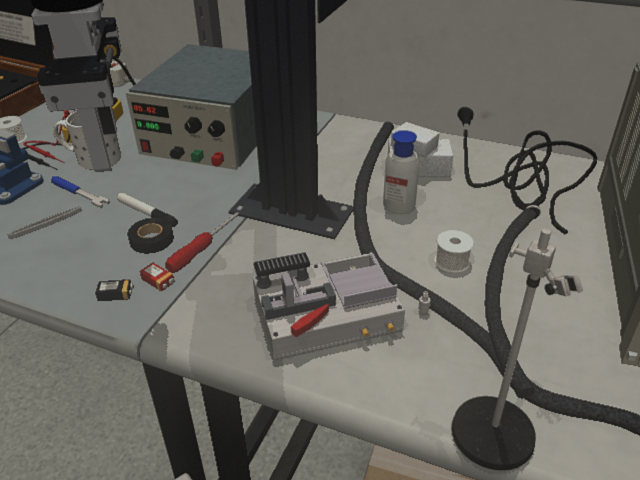

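The top view shows the cell at about (368,262), rotated, with its sockets facing lower right. The post base is at (240,205), and the spool, bottle and hose lie behind the cell. Next I'll enlarge both views.

```bash
python3 - <<'E'
import cv2
a=cv2.imread("pics/top0.png")[190:335,305:425];cv2.imwrite("pics/c1.png",cv2.resize(a,None,fx=4.1,fy=4.1,interpolation=cv2.INTER_CUBIC))
a=cv2.imread("pics/scene0.png")[240:365,240:440];cv2.imwrite("pics/c2.png",cv2.resize(a,None,fx=4,fy=4,interpolation=cv2.INTER_CUBIC))
E
```

```text
(no output)
```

View pics/c1.png

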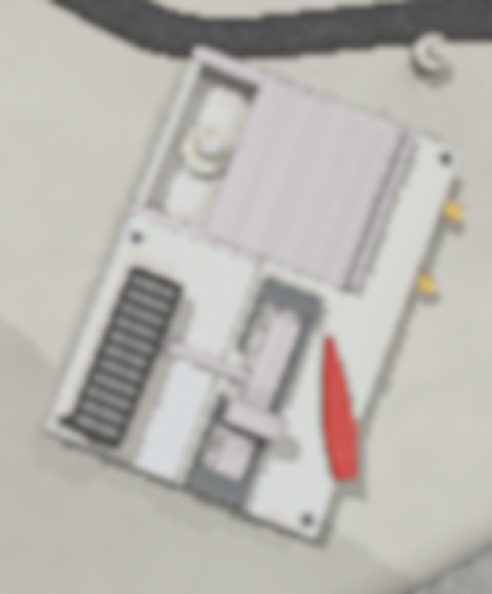

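View pics/c2.png

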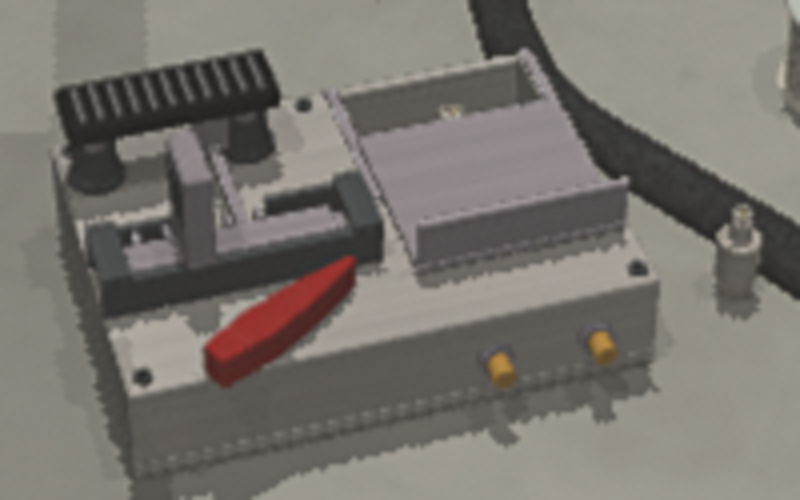

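The crops show the deck corners, bar, paddle, clip and a lid that is nearly fully open. I'll fit the cell pose from both views.

```bash
cat > h.py <<'E'
import numpy as np
from scipy.spatial.transform import Rotation as R
from scipy.optimize import least_squares
cams={"scene":(623.357,313.678,235.728,[0.04463612,-0.22529632,0.60057316],[-2.23206733,0.0176128,-0.64314955]),
"top":(523.7208,322.0707,237.2805,[0.31602228,0.33770997,0.92922686],[-2.99376039,-0.01081482,-1.55245645])}
def proj(n,P):
    f,cx,cy,e,o=cams[n];p=(np.asarray(P)-e)@R.from_euler("xyz",o).as_matrix()
    return np.c_[f*p[:,0]/p[:,2]+cx,f*p[:,1]/p[:,2]+cy]
def world(c,P):
    P=np.asarray(P,float);k,s=np.cos(c[2]),np.sin(c[2])
    return np.c_[c[0]+k*P[:,0]-s*P[:,1],c[1]+s*P[:,0]+k*P[:,1],P[:,2]]
E
python3 - <<'E'
from h import *
m=1e-3
T=[((60,-82,40),(198,48)),((60,92,40),(47,430)),((-60,92,40),(322,543)),((52,18,72),(136,268)),((28,18,72),(184,285)),((28,90,72),(118,445)),((-16,60,92),(257,420))]
S=[((-60,-82,40),(657,280)),((60,92,40),(55,150)),((-60,92,40),(130,393)),((-60,92,0),(135,475)),((60,-82,40),(528,50)),((52,90,72),(58,92)),((52,18,72),(262,52)),((-16,60,92),(190,140))]
tp=np.array([t[0] for t in T])*m;tu=(np.array([t[1] for t in T])+.5)/4.1-.5+[305,190]
sp=np.array([t[0] for t in S])*m;su=(np.array([t[1] for t in S])+.5)/4-.5+[240,240]
f=lambda c:np.r_[proj("top",world(c,tp))-tu,proj("scene",world(c,sp))-su].ravel()
best=min((least_squares(f,[.45,.25,y],loss="soft_l1") for y in(-.5,.5,-1,-2)),key=lambda r:r.cost)
print(best.x,np.degrees(best.x[2]));print(f(best.x).reshape(-1,2).round(1).tolist())
c=best.x
lu=(np.array([(418,225),(628,182)])+.5)/4-.5+[240,240]
for o in(0,.03,.033,.036):print(o,((proj("scene",world(c,[(-.008-o,-.008,.062),(-.008-o,-.079,.062)]))-240+.5)*4-.5).round().tolist())
print(world(c,[(-.008-.036,-.0435,.062),(-.016,.065,.092),(.04,.054,.072)]).round(4).tolist())
E
```

```text
[0.41506628 0.25023808 1.20579361] 69.08688484723359
[[0.7, -0.2], [-0.2, 0.1], [-1.0, -0.6], [-0.5, -1.2], [1.3, 0.1], [1.2, 1.9], [0.4, 0.5], [1.6, -1.1], [-1.4, -1.9], [-0.4, 0.2], [0.2, 1.7], [1.0, -0.9], [-1.4, -2.1], [0.3, -2.3], [-0.5, 3.0]]
0 [[391.0, 165.0], [598.0, 122.0]]
0.03 [[421.0, 226.0], [633.0, 181.0]]
0.033 [[424.0, 233.0], [636.0, 187.0]]
0.036 [[427.0, 239.0], [640.0, 193.0]]
[[0.44, 0.1936, 0.062], [0.3486, 0.2585, 0.092], [0.3789, 0.3069, 0.072]]
```

```bash
cat >> h.py <<'E'
C=np.array([0.41506628,0.25023808,1.20579361])
def where(o,c=C):
    p=np.array(o["tool_pos"]);d=p[:2]-c[:2];k,s=np.cos(c[2]),np.sin(c[2])
    return np.array([k*d[0]+s*d[1],-s*d[0]+k*d[1],p[2]])*1e3
def plan(o,t,c=C):
    M=R.from_euler("xyz",o["ee_rot"]).as_matrix();W=world(c,[np.array(t)*1e-3])[0]
    sh=M.T@(W-o["tool_pos"])/.025
    a=np.degrees(np.arctan2(M[1,1],M[0,1]));return sh.round(2),round((a-np.degrees(c[2]))/6,2)
E
python3 - <<'E'
from h import *
from bench import robot
o=robot.get_obs();print(where(o),plan(o,(-62,-43,120)))
for px in [(297,200),(218,250),(240,205)]:
    f,cx,cy,e,r=cams["top"];d=R.from_euler("xyz",r).as_matrix()@[(px[0]-cx)/f,(px[1]-cy)/f,1];print(px,np.array(e)-d*e[2]/d[2])
E
```

```text
[165.13185856 246.43157026 204.44600581] (array([-12.39,  -7.94,   3.39]), np.float64(-0.9))
(297, 200) [0.52195795 0.37687945 0.        ]
(218, 250) [0.4279343  0.51537618 0.        ]
(240, 205) [0.51058992 0.47959897 0.        ]
```

>>> servo_tool --pt "-1.2 -0.8 0.2 -0.1 0.5" --pt "-2.5 -1.6 0.5 -0.3 1" --pt "-3.7 -2.4 0.8 -0.5 1" --pt "-5.0 -3.2 1.1 -0.7 1" --pt "-6.2 -4.0 1.4 -0.9 1" --pt "-7.4 -4.8 1.7 -0.9 1" --pt "-8.7 -5.6 2.0 -0.9 1" --pt "-9.9 -6.4 2.3 -0.9 1" --pt "-11.2 -7.2 2.6 -0.9 1" --pt "-12.4 -7.9 2.9 -0.9 1"

```text
time: 0.93
tool_pos: [0.4346, 0.1763, 0.1323]
ee_rot: [-3.141, -0.0, 2.776]
wrist_force: [-0.3, 1.0, -0.0]
width: 0.0307
finger_force: 0.0
```

>>> servo_tool --pt "0 0 0 0 1" --pt "0 0 0 0 1" --pt "0 0 0 0 1"

```text
time: 1.18
tool_pos: [0.4339, 0.1786, 0.1327]
ee_rot: [3.141, -0.001, 2.776]
wrist_force: [-0.5, -0.3, 0.7]
width: 0.0107
finger_force: 0.0
```

```bash
python3 - <<'E'
from h import *
from bench import robot
import cv2
o=robot.get_obs();print(o["time"],where(o),plan(o,(-62,-43,110)),o["wrist_force"],o["width"])
s=robot.snapshot("wrist");print({k:v for k,v in s.items() if k!="image"},o["tool_pos"],o["ee_rot"])
cv2.imwrite("pics/w1.png",s["image"])
E
```

```text
1.1833 [-60.23877802 -43.14233704 132.71398813] (array([ 0.  , -0.07,  0.91]), np.float64(-0.01)) [-0.54208552 -0.26061748  0.70142513] 0.010668106425948969
{'fx': 371.64829954431775, 'fy': 371.64829954431775, 'cx': 322.4869067314741, 'cy': 237.03103925385057, 'T_tool_cam': array([[-8.75735660e-04, -9.58698229e-01, -2.84423872e-01,
         8.28935411e-02],
       [ 9.99999605e-01, -7.96965367e-04, -3.92674595e-04,
        -3.28703658e-04],
       [ 1.49780463e-04, -2.84424104e-01,  9.58698548e-01,
        -1.79295899e-01],
       [ 0.00000000e+00,  0.00000000e+00,  0.00000000e+00,
         1.00000000e+00]])} [0.43386418 0.17856793 0.13271399] [ 3.14147100e+00 -1.16097687e-03  2.77550435e+00]
```

View pics/w1.png

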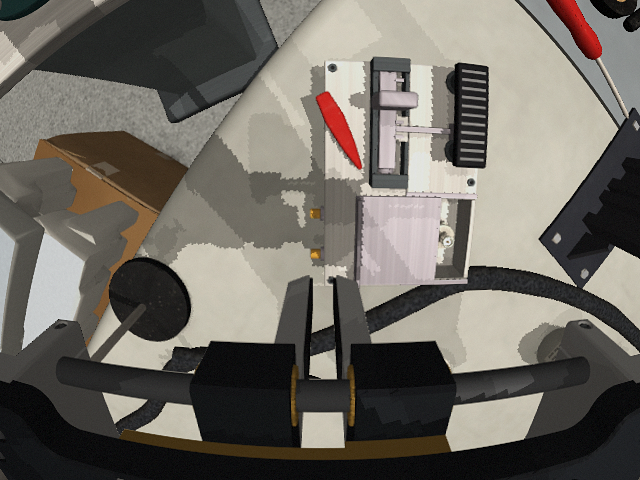

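The wrist view shows the bar corners at (455,65), (486,65), (487,165), (454,163), deck corner at (326,62), and the lid lip along column 357. I'll use these to refine the cell pose.

```bash
cat >> h.py <<'E'
Tc=np.array([[-8.75735660e-04,-9.58698229e-01,-2.84423872e-01,8.28935411e-02],[9.99999605e-01,-7.96965367e-04,-3.92674595e-04,-3.28703658e-04],[1.49780463e-04,-2.84424104e-01,9.58698548e-01,-1.79295899e-01],[0,0,0,1]])
def wproj(pos,rot,P):
    t=(np.asarray(P)-pos)@R.from_euler("xyz",rot).as_matrix();p=(t-Tc[:3,3])@Tc[:3,:3]
    r=np.hypot(p[:,0],p[:,1]);th=np.arctan2(r,p[:,2])*371.648
    return np.c_[322.487+th*p[:,0]/r,237.031+th*p[:,1]/r]
E
python3 - <<'E'
from h import *
pos=[0.43386418,0.17856793,0.13271399];rot=[3.14147100e+00,-1.16097687e-03,2.77550435e+00]
W=[((-60,92,40),(326,62)),((60,-82,40),(467,284)),((28,90,72),(455,65)),((52,90,72),(486,65)),((52,18,72),(487,165)),((28,18,72),(454,163)),((-16,65,92),(398,92))]
P=np.array([w[0] for w in W])*1e-3;u=np.array([w[1] for w in W],float)
f=lambda c:(wproj(pos,rot,world(c,P))-u).ravel()
r=least_squares(f,C,loss="soft_l1");c=r.x
print(C,c,np.degrees(c[2]),f(C).reshape(-1,2).round(1).tolist(),f(c).reshape(-1,2).round(1).tolist())
for o in(.027,.03,.033,.036):print(o,wproj(pos,rot,world(c,[(-.008-o,-.008,.062),(-.008-o,-.079,.062)])).round(1).tolist())
print("tool tip",wproj(pos,rot,[pos]), wproj(pos,rot,world(c,[(-.008,.065,.092),(-.028,.065,.092)])))
E
```

```text
[0.41506628 0.25023808 1.20579361] [0.41615644 0.25041538 1.21907357] 69.84777049412105 [[-2.9, -2.5], [-1.0, -0.3], [1.2, -4.3], [2.5, -0.2], [-1.1, 3.0], [0.2, 3.4], [0.1, -2.7]] [[-3.9, -0.2], [0.7, -0.2], [0.3, -3.6], [1.7, 0.1], [-0.8, 3.4], [0.5, 4.2], [-0.4, -0.8]]
0.027 [[360.7, 202.2], [359.2, 296.2]]
0.03 [[356.4, 202.2], [355.2, 296.3]]
0.033 [[352.0, 202.3], [351.2, 296.4]]
0.036 [[347.7, 202.3], [347.1, 296.5]]
tool tip [[323.29536962 290.7903867 ]] [[410.71544263  91.79503018]
 [377.50098209  90.64533653]]
```

>>> servo_tool --pt "0 0 1.0 -0.1 1" --pt "0 0 2.0 -0.1 1" --pt "0 0 3.0 -0.1 1" --pt "0 0 3.3 -0.1 1" --pt "0 0 3.3 -0.1 1" --pt "0 0.4 3.3 -0.1 1" --pt "0 0.6 3.3 -0.1 1" --pt "0 0.8 3.3 -0.1 1" --pt "0 1.0 3.3 -0.1 1"

```text
time: 1.98
tool_pos: [0.4439, 0.2025, 0.0519]
ee_rot: [3.141, 0.001, 2.787]
wrist_force: [-1.7, -2.3, 2.0]
width: 0.001
finger_force: 1.2
```

>>> servo_tool --pt "0 0.2 0 0 1" --pt "0 0.4 0 0 1" --pt "0 0.5 0 0 1" --pt "0 0.5 0 0 1"

```text
time: 2.32
tool_pos: [0.4484, 0.2143, 0.0509]
ee_rot: [3.14, 0.001, 2.787]
wrist_force: [0.3, 0.3, 0.0]
width: 0.0005
finger_force: 0.0
```

>>> servo_tool --pt "0 0.05 0 0 1" --pt "0 0.1 0 0 1" --pt "0 0.1 0 0 1"

```text
time: 2.57
tool_pos: [0.4486, 0.2157, 0.0505]
ee_rot: [3.141, 0.0, 2.786]
wrist_force: [0.4, -1.2, 0.1]
width: 0.0005
finger_force: 0.7
```

```bash
sed -i 's/^C=.*/C=np.array([0.4157,0.2503,1.2135])/' h.py; python3 - <<'E'
from h import *
from bench import robot
o=robot.get_obs();print(o["time"],where(o),plan(o,(-20.5,-43,50)),o["wrist_force"],o["width"])
E
```

```text
2.5667 [-20.9037185  -42.91017865  50.54148142] (array([-0.  ,  0.02,  0.02]), np.float64(0.02)) [ 0.41292946 -1.23285435  0.054397  ] 0.0005475022997418251
```

>>> servo_tool --pt "0 0.1 0 0 1" --pt "0 0.2 0 0 1" --pt "0 0.2 0 0 1"

```text
time: 2.82
tool_pos: [0.4489, 0.2165, 0.0505]
ee_rot: [-3.132, -0.0, 2.786]
wrist_force: [-3.6, -11.0, 6.2]
width: 0.0006
finger_force: 6.2
```

>>> servo_tool --pt "0 0.1 0 0 1" --pt "0 0.2 0 0 1" --pt "0 0.2 0 0 1"

```text
time: 3.07
tool_pos: [0.4489, 0.2167, 0.0505]
ee_rot: [-3.121, -0.001, 2.786]
wrist_force: [-9.4, -22.1, 13.2]
width: 0.0006
finger_force: 12.3
```

>>> servo_tool --pt "0 -0.6 0 0 1" --pt "0 -0.9 0 0 1" --pt "0 -0.9 -1.2 0 1" --pt "0 -0.9 -2.4 0 0.8" --pt "0 -0.9 -3.6 0 0.6" --pt "1.2 -0.5 -3.6 0 0.53" --pt "2.5 0 -3.6 0 0.53" --pt "3.8 0.5 -3.6 0 0.53" --pt "4.8 0.9 -3.6 0 0.53" --pt "4.8 0.9 -3.6 0 0.53"

```text
time: 3.9
tool_pos: [0.3439, 0.2912, 0.1407]
ee_rot: [3.138, -0.002, 2.792]
wrist_force: [0.6, -0.0, -0.1]
width: 0.0429
finger_force: 0.0
```

>>> servo_tool --pt "0 0 0 0 0.53" --pt "0 0 0 0 0.53" --pt "0 0 0 0 0.53"

```text
time: 4.15
tool_pos: [0.3479, 0.2876, 0.1404]
ee_rot: [3.141, 0.0, 2.785]
wrist_force: [1.3, 0.1, -0.3]
width: 0.0443
finger_force: 0.0
```

```bash
python3 - <<'E'
from h import *
from bench import robot
import cv2
o=robot.get_obs();print(o["time"],where(o),plan(o,(12,79,90)),o["wrist_force"],o["width"],o["tool_pos"].tolist(),o["ee_rot"].tolist())
s=robot.snapshot("wrist");cv2.imwrite("pics/w2.png",s["image"])
E
```

```text
4.15 [ 11.23902312  76.61219788 140.39484334] (array([0.1 , 0.03, 2.02]), np.float64(0.01)) [ 1.27659559  0.0522794  -0.32852339] 0.0442549768224555 [0.3478569464573672, 0.28762378049789, 0.14039484334335964] [3.141304621973937, 0.00012602000218575604, 2.7854418270394445]
```

View pics/w2.png

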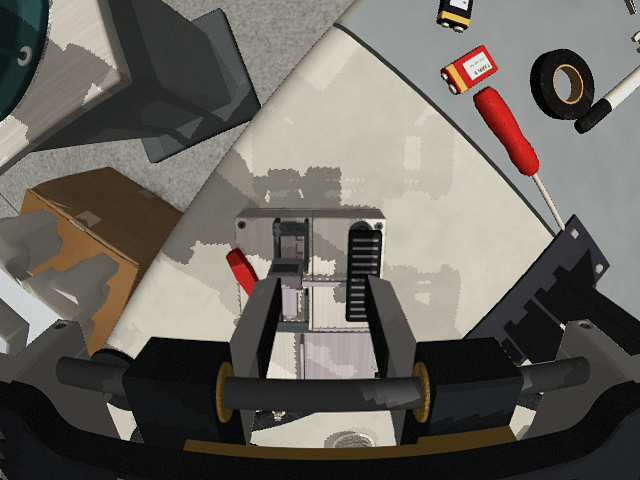

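```bash
python3 - <<'E'
from h import *
pos=[0.3478569464573672,0.28762378049789,0.14039484334335964];rot=[3.141304621973937,0.00012602,2.7854418270394445]
P=np.array([(28,90,72),(52,90,72),(52,18,72),(28,18,72),(-28,65,92),(-4,65,92),(-60,92,40),(60,92,40)])*1e-3
print(wproj(pos,rot,world(C,P)).round(1).tolist())
M=R.from_euler("xyz",rot).as_matrix()
q=np.array([(8,28,0),(8,-28,0),(-8,28,0),(-8,-28,0),(8,22,0),(8,34.5,0)])*1e-3
print(wproj(pos,rot,q@M.T+pos).round(1).tolist())
E
```

```text
[[347.3, 231.5], [381.5, 231.6], [376.2, 322.2], [345.0, 322.6], [264.3, 275.7], [300.1, 276.0], [232.7, 218.2], [385.4, 218.0]]
[[376.6, 276.6], [270.0, 276.7], [375.0, 303.7], [271.6, 303.8], [365.3, 276.7], [388.7, 276.4]]
```

>>> servo_tool --pt "0.1 0.02 1.0 0 0.53" --pt "0.1 0.02 2.0 0 0.53" --pt "0.1 0.02 2.5 0 0.53" --pt "0.1 0.02 2.7 0 0.53" --pt "0.1 0.02 2.8 0 0.53" --pt "0.1 0.02 2.9 0 0.53" --pt "0.1 0.02 3.0 0 0.53" --pt "0.1 0.02 3.0 0 0.53" --pt "0.1 0.02 3.0 0 0.53"

```text
time: 4.95
tool_pos: [0.345, 0.2885, 0.0673]
ee_rot: [-3.14, -0.001, 2.786]
wrist_force: [-6.5, -2.8, 7.6]
width: 0.0442
finger_force: 3.8
```

>>> servo_tool --pt "0.05 0 0.08 0 0.53" --pt "0.05 0 0.08 0 0.53" --pt "0.05 0 0.08 0 0.53"

```text
time: 5.2
tool_pos: [0.345, 0.2887, 0.066]
ee_rot: [-3.141, 0.002, 2.785]
wrist_force: [-2.9, -5.2, 8.6]
width: 0.0445
finger_force: 4.2
```

```bash
python3 - <<'E'
from h import *
from bench import robot
o=robot.get_obs();print(o["time"],where(o),o["wrist_force"],o["wrist_torque"],o["width"],o["ee_rot"])
E
```

```text
5.2 [11.28358424 79.68347176 65.98401751] [-2.868975   -5.24357248  8.55821428] [-0.836132    0.57619484  0.01609534] 0.04451880244161579 [-3.14104971e+00  2.21144081e-03  2.78545604e+00]
```

>>> servo_tool --pt "-0.15 0 0 0 0.53" --pt "-0.3 0 0 0 0.53" --pt "-0.45 0 0 0 0.53" --pt "-0.6 0 0 0 0.53" --pt "-0.75 0 0 0 0.53" --pt "-0.9 0 0 0 0.53" --pt "-0.9 0 0 0 0.53"

```text
time: 5.78
tool_pos: [0.3648, 0.2832, 0.066]
ee_rot: [3.138, -0.003, 2.786]
wrist_force: [-6.3, -0.0, 8.9]
width: 0.044
finger_force: 4.5
```

```bash
python3 - <<'E'
from h import *
from bench import robot
o=robot.get_obs();print(o["time"],where(o),o["wrist_force"],o["wrist_torque"],o["width"],o["ee_rot"])
E
```

```text
5.7833 [13.04003091 59.22250696 66.0277555 ] [-6.28444388e+00 -2.53862271e-03  8.88023705e+00] [0.36377608 1.22777191 0.12322925] 0.04397637665652225 [ 3.13826250e+00 -2.83015276e-03  2.78580833e+00]
```

>>> servo_tool --pt "-0.15 0 0 0 0.53" --pt "-0.3 0 0 0 0.53" --pt "-0.45 0 0 0 0.53" --pt "-0.6 0 0 0 0.53" --pt "-0.75 0 0 0 0.53" --pt "-0.9 0 0 0 0.53" --pt "-1.0 0 0 0 0.53" --pt "-1.0 0 0 0 0.53" --pt "-1.0 0 0 0 0.53"

```text
time: 6.53
tool_pos: [0.3871, 0.2749, 0.066]
ee_rot: [3.138, -0.005, 2.786]
wrist_force: [-8.9, 2.2, 9.4]
width: 0.0443
finger_force: 6.6
```

>>> servo_tool --pt "-0.1 0 0 0 0.53" --pt "-0.2 0 0 0 0.53" --pt "-0.2 0 0 0 0.53" --pt "-0.2 0 0 0 0.53"

```text
time: 6.87
tool_pos: [0.3872, 0.2748, 0.0661]
ee_rot: [3.139, -0.015, 2.786]
wrist_force: [-20.6, 6.4, 15.3]
width: 0.0442
finger_force: 12.2
```

```bash
python3 - <<'E'
from h import *
from bench import robot
o=robot.get_obs();print(o["time"],where(o),o["wrist_force"],o["wrist_torque"],o["width"],o["ee_rot"])
E
```

```text
6.8667 [13.01735519 35.31417488 66.07319417] [-20.60994207   6.40875692  15.27903986] [ 1.01944829  3.67159505 -0.36506418] 0.044187472646233995 [ 3.13904706 -0.01532888  2.78584996]
```

>>> servo_tool --pt "0.15 0 0 0 0.53" --pt "0.15 0 -0.3 0 0.53" --pt "0.15 0 -0.7 0 0.53" --pt "0.2 0 -1.2 0 0.53" --pt "0.4 0 -2.0 0 0.53" --pt "1.0 0 -3.0 0 0.53" --pt "1.5 0 -3.5 0 0.53" --pt "1.5 0 -3.5 0 0.53" --pt "1.5 0 -3.5 0 0.53"

```text
time: 7.62
tool_pos: [0.3591, 0.2849, 0.1524]
ee_rot: [3.139, 0.003, 2.787]
wrist_force: [1.0, 0.7, -0.2]
width: 0.0441
finger_force: 0.0
```

```bash
python3 - <<'E'
from h import *
from bench import robot
import cv2
o=robot.get_obs();print(o["time"],where(o),o["wrist_force"],o["width"])
s=robot.snapshot("wrist")["image"][190:370,200:440];t=robot.snapshot("scene")["image"][230:365,220:460]
g=lambda a:cv2.resize(a,(560,int(560*a.shape[0]/a.shape[1])),interpolation=cv2.INTER_CUBIC)[:300 if a is t else 420]
cv2.imwrite("pics/e1.png",cv2.resize(np.vstack([g(s),g(t)]),None,fx=.83,fy=.83))
print(proj("scene",world(C,[(-.016,.02,.092),(-.016,.06,.092),(.052,.09,.072),(.052,.018,.072)])).round(1).tolist())
k=R.from_euler("xyz",o["ee_rot"]);print(wproj(o["tool_pos"],o["ee_rot"],world(C,[(-.028,.025,.092),(-.004,.025,.092),(.028,.09,.072),(.052,.09,.072),(.052,.018,.072)])).round(1).tolist())
E
```

```text
7.6167 [ 12.58387355  65.11467539 152.44446299] [ 1.03462293  0.68242866 -0.16096893] 0.04405763031268515
[[318.5, 271.2], [287.2, 277.6], [252.9, 260.7], [305.5, 250.2]]
[[266.9, 305.2], [299.8, 305.7], [344.3, 211.3], [377.5, 211.5], [373.0, 301.6]]
```

View pics/e1.png

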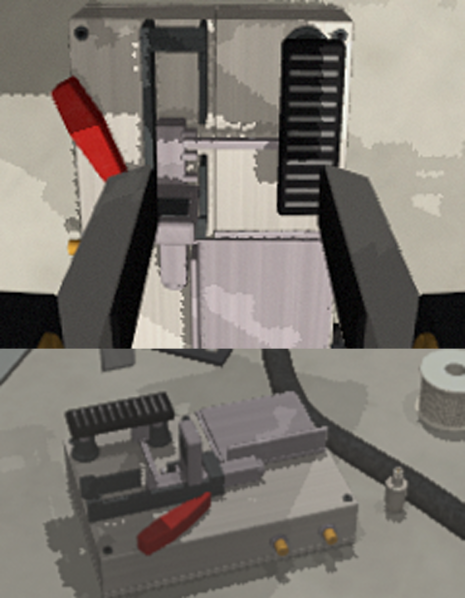

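The crops show the catch up, the lid shut and the bolt tongue across the lid front. The paddle may be 1–2 mm short of home, so I'll measure its travel by template matching against the starting picture.

```bash
python3 - <<'E'
from h import *
from bench import robot
import cv2
s0=cv2.imread("pics/scene0.png");s1=robot.snapshot("scene")["image"]
def m(box,guess,name,w=5):
    x0,y0,x1,y1=box;k=6
    t=cv2.resize(s0[y0:y1,x0:x1],None,fx=k,fy=k,interpolation=cv2.INTER_CUBIC)
    X,Y=x0+guess[0]-w,y0+guess[1]-w
    a=cv2.resize(s1[Y:Y+y1-y0+2*w,X:X+x1-x0+2*w],None,fx=k,fy=k,interpolation=cv2.INTER_CUBIC)
    _,v,_,l=cv2.minMaxLoc(cv2.matchTemplate(a,t,cv2.TM_CCOEFF_NORMED));print(name,round(v,3),l[0]/k-w+guess[0],l[1]/k-w+guess[1])
m((254,252,311,275),(0,0),"bar");m((365,305,408,330),(0,0),"sockets(ref)")
for b in((280,270,296,300),(281,271,295,290),(282,270,294,284)):m(b,(31,-6),"paddle")
m((342,285,399,305),(-8,-15),"lip")
p=lambda q:proj("scene",world(C,np.array(q)*1e-3)).round(1).tolist()
print("exp paddle 36,38,40:",[(np.array(p([(-16,60-d,80)]))-p([(-16,60,80)]))[0].round(1) for d in(36,38,40)])
print("bar down 8:",np.subtract(p([(40,54,64)]),p([(40,54,72)])))
print("lid 28,30,33:",[np.subtract(p([(-8,-43,55)]),p([(-8-d,-43,55)])) for d in(28,30,33)])
cv2.imwrite("pics/e2.png",np.hstack([cv2.resize(s[240:310,250:350],None,fx=4,fy=4,interpolation=cv2.INTER_CUBIC) for s in(s0,s1)]))
E
```

```text
bar 0.972 0.0 0.0
sockets(ref) 0.976 0.0 0.0
paddle 0.436 30.666666666666668 -6.0
paddle 0.521 31.333333333333332 -5.5
paddle 0.359 34.0 -5.333333333333333
lip 0.787 -8.833333333333332 -14.166666666666668
exp paddle 36,38,40: [array([27.9, -5.9]), array([29.4, -6.2]), array([30.9, -6.5])]
bar down 8: [[0.3 4.6]]
lid 28,30,33: [array([[ -7.6, -14. ]]), array([[ -8.1, -15.1]]), array([[ -9. , -16.6]])]
```

View pics/e2.png

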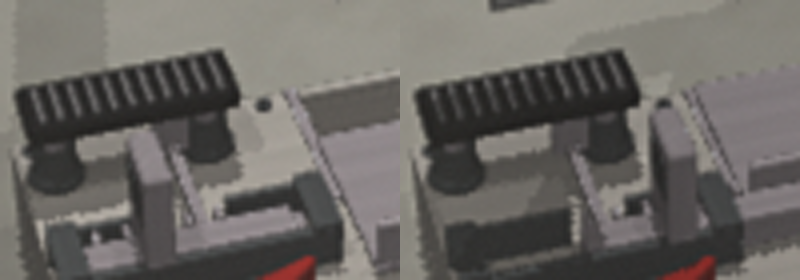

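The paddle moved about 31 px, against 30.9 px expected for 40 mm, and the bar is back at its original height. The lid is against its stop, so I'll hand the job in.

>>> servo_tool --pt "0 0 -0.8 0 0.53" --pt "0 0 -1.2 0 0.53" --pt "0 0 -1.2 0 0.53" --pt "0 0 -1.2 0 0.53"

```text
time: 8.1
tool_pos: [0.3585, 0.2845, 0.181]
ee_rot: [3.141, 0.001, 2.786]
wrist_force: [0.1, 0.2, 0.4]
width: 0.0442
finger_force: 0.0
```

```bash
python3 -c "
from bench import robot
print(robot.close_job())"
```

```text
the job is handed in; nothing more can be done
None
```

I handed the job in at about 8 s: by the final pictures the lid is shut, the bolt is home and the sprung-up catch locks it, and the arm is clear; I kept the fingers away from the loose things but didn't measure them afterwards, and no verdict came back.

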